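Unpack a tile bundle and show it to the inspection camera

ROBOT

A 6-joint arm with a two-finger parallel gripper is mounted at the origin on a cart in front of the work surface, level with it; the furniture and walls round the work are solid. World frame = base frame: x ahead of the robot, y to its left, z up, the work surface at z = 0. Lengths are in mm, angles in rad, forces in N, time in s.
With the tool pointing down it reaches from about 400 to 925 mm from the base axis. Payload 12.5 kg.
Tool frame: the origin (TCP) lies between the finger pads; the fingertips stand 19 mm ahead of it and the grasp point (between the pads) is the TCP (env.tips_ahead is the distance from the TCP to the fingertips, in mm); z points along the fingers, y is the line along which they close (so a half turn about z gives the same grasp; the last joint's range is limited). The gripper opens to 95 mm and grips with 3 to 60 N. Pads are 20 mm wide; open, the fingers measure 119 mm over their backs; the gripper's body (75 mm by 180 mm) begins 59 mm behind the grasp point.
Start: joints at [-1.304, 0.491, 1.559, -0, 1.092, -0.106], TCP at [227.664, -582.079, 211.961] pointing down, gripper open.
Joint ranges: [-3.1, 3.1], [-0.84, 2.19], [0.05, 2.79], [-1.13, 4.28], [0.06, 2.93], [-2.69, 2.69]. Speed limits (rad/s): [2.22, 2.22, 2.79, 3.14, 3.14, 3.14].

INTERFACE

Orientations are given as [roll, pitch, yaw] about the fixed x, y, z axes, in that order (R = Rz(yaw) Ry(pitch) Rx(roll)).
In Python, from cell import env gives the robot as it stands.
- The arm moves only by the shell command python3 -m crank 'ROWS'. ROWS is JSON, a list of rows, each a list of 5 numbers: the shift along the tool's x, y, z in mm, then the turn about the tool's z in degrees, then the finger opening in mm, from 0 to 95.1. In form: [[dx, dy, dz, yaw, grip], ...]. A call has 1 to 10 rows; each row is the pose to reach, as a shift and turn from the pose commanded when the call began, along the tool's axes at that moment; what a row does not reach only later rows make up. A row lasts 1/12 s, in which the tool goes at most 41.7 mm and 7.16 degrees, less where a joint would pass 70% of its speed; a pose out of reach is approached as far as the arm can. A call with a gripper value outside its range is refused whole. The fingers move at their own pace and stop on an object; the grip force is fixed at half the most. Time passes only in rows, so rows that repeat a pose let the fingers close. It gives the time, the measured TCP pose, the force, the opening and the grip force at its end, in the units of the state.
- env.state(): the state, without advancing time (a new reading comes with each control period).
- env.read_camera(name): name is "scene" or "top"; returns a dict with "img" (384x512x3 uint8, blue, green, red), "K" (3x3 intrinsics, pixels), "pose" (4x4, takes a point from camera to world coordinates). Camera axes: x right, y down, z forward; pixel columns grow to the right and rows downward; lengths in mm; the calibration is good to about 2 mm. A picture is of the moment at which its call begins. There is no depth.
- env.job_done(): hands the job in; it is judged then, once.
The state is a dict: "t": time; "joints": joint angles; "qvel": joint speeds; "tau": joint torques, N m; "eef_pos": TCP position; "tcp_rot": TCP orientation; "ft_force": force on the tool from outside, world axes, zero at the start; "moment": the same for the moment, N m; "opening": opening from 0.0 (shut) to 1.0 (fully open); "grip_force": force on a finger pad.
Only numpy, scipy, OpenCV 4.12 (cv2) and the standard library are available. Lean on these libraries where they do the work, as an engineer would, in place of code of your own. Each camera call takes 0.05 s, during which the arm holds its last target. There are 200 camera calls.

TASK

Fold both flaps of the small cardboard carton right back to the outside, well past upright, then take out the banded bundle of green tiles and hold it up to the inspection camera so that the tile edges on its end can be counted: lens height, level and the right way up, its middle centred 12 cm in front of the lens, one of its two short end faces square to the lens. Finish while still holding it there at rest in the gripper; leave the flaps folded back, do not touch the camera and do not disturb the wooden stamp, the masking tape roll or the mug.

Things in the scene. Friction and masses are not known exactly. Their poses are not given: they have to be found in the camera images.
- carton: Open-topped cardboard carton fixed to the table, 158 x 158 mm outside and 62 mm high, walls and floor 4 mm (inside 150 x 150 mm, inner floor 4 mm above the table). Its two end flaps are already folded down against the outside of its -x and +x walls, making it 166 mm long in x. Two long flaps are hinged on its +y and -y rims and stand half open. Origin: centre of the underside; x, y along the walls, z up.
- flap_left (a joint): Opening angle of the flap on the carton's +y rim, rad: 0 = lying flat inward over the carton, 1.57 = upright, up to 2.9 = folded out. A cardboard panel 152 mm long (x), 68 mm from hinge to free edge, 3.5 mm thick; starts at 0.75 to 1.1. A light crease friction (under 1 N at the edge) lets it stay where it is left.
- flap_right (a joint): The same for the flap on the carton's -y rim.
- flap_left_hinge (a point): Middle of the left flap's hinge line, 77 mm to +y of the carton's centre, 64 mm above the table; the hinge line runs along the carton's x.
- flap_right_hinge (a point): Middle of the right flap's hinge line, 77 mm to -y of the carton's centre, 64 mm above the table.
- flap_left_edge (a point): Middle of the left flap's free edge.
- flap_right_edge (a point): Middle of the right flap's free edge.
- tile_bundle: Block of nine flat green tiles in a grey paper band, lying loose on the carton's floor; 49 mm (x) by 72 mm (y) by 34 mm (z), the solid part is 46 x 68 x 32; about 0.15 kg. Origin: centre of its underside; z up. Grasp across the width (x). Its short end faces look along its +y and -y.
- bundle_center (a point): Centre of the tile bundle, 17 mm above its underside; axes as the bundle's.
- inspection_camera: Inspection camera stand fixed to the table: steel base plate 100 x 120 x 12 mm, upright column 16 mm thick, 283 mm high, 40 mm behind (+x) the origin, carrying a grey camera head with a black lens. Origin: on the table under the camera head; z up; the camera looks along the stand's -x.
- camera_head (a joint): Height setting of the camera head on its column, m: the lens axis is 0.16 m plus this value above the table (0 to 0.08). Clamped; it is not to be moved.
- lens (a point): Centre of the front of the lens, 60 mm in front (-x) of the stand's origin, on the lens axis. Its x axis is the lens axis; the camera looks along -x, level.
- view_point (a point): The point on the lens axis 120 mm in front of the lens (180 mm to the stand's -x), where the middle of the bundle must be held.
- lot_stamp: Wooden rubber stamp with a turned handle standing on the table, 26 x 52 x 73 mm; origin: centre of the underside. Bystander.
- masking_roll: Roll of masking tape lying flat, 104 mm across, 25 mm high; origin: centre of the underside. Bystander.
- tea_mug: Blue and white mug, 78 x 112 x 92 mm with its handle; origin: centre of the underside. Bystander.

How it is judged (in metres and radians):
On the way, in this order (a step that is already met when the one before it is completed fails the run):
1. both flaps are folded outward past upright (over 2.0 rad) while the bundle still lies in the carton (value of joint each of flap_left, flap_right above 2 rad and height (world z) of bundle_center below 0.05 m), for 0.2 s.
2. the bundle is lifted clear of the carton in the gripper (height (world z) of bundle_center above 0.1 m and contact force between the fingers and tile_bundle above 0.5 N), for 0.1 s.
At the end, for the whole second after the job is handed in: The gripper holds the bundle at rest (<20 mm/s), centre within 25 mm of the point 120 mm before the lens on its axis, right way up and level within 0.2 rad, its y axis within 0.2 rad of the lens axis (either end); flaps beyond 1.9 rad; bystanders within 30 mm of their start (distance between bundle_center and view_point below 0.025 m and angle between bundle_center's own z axis and vertical below 0.2 rad and angle between the y axis of bundle_center and the x axis of lens, either way round below 0.2 rad and contact force between the fingers and tile_bundle above 0.5 N and linear speed of tile_bundle below 0.02 m/s and height (world z) of bundle_center above 0.12 m and value of joint each of flap_left, flap_right above 1.9 rad and distance of each of lot_stamp, masking_roll, tea_mug from where it was at the start of the episode below 0.03 m); the arm keeps its last pose, push and grip.
It fails at once if the inspection camera is touched (over 2 N) (contact force between any of the arm, the fingers, tile_bundle and inspection_camera above 2 N).
It fails at once if the stamp, the tape roll or the mug is moved more than 30 mm (distance of any of lot_stamp, masking_roll, tea_mug from where it was at the start of the episode above 0.03 m).
It also fails if it takes over 61 s, if anything falls off the work surface, if the arm or the gripper's body presses on something with over 40 N, if the wrist force passes 120 N, or if a joint passes its speed limit or range.

## Working session

There is one attempt and no reset: what is moved stays moved. The work goes in short steps, Python scripts to look and compute and a shell command to move; the robot and the scene stay as the last step left them, time stands still between calls to the robot, and variables do not carry over. Pictures are saved under pics/ and viewed, at most 10 in all, crops included, and the job is handed in when it is done.

```bash
mkdir -p pics; ls; python3 - <<'E'
from cell import env
import cv2,numpy as np
for n in("scene","top"):
    c=env.read_camera(n);cv2.imwrite(f"pics/{n}0.png",cv2.resize(c["img"],(800,600),interpolation=cv2.INTER_CUBIC));print(n,c["K"].round(1).tolist(),c["pose"].round(4).tolist())
s=env.state();print(s["t"],s["eef_pos"],s["tcp_rot"],s["opening"])
E
```

```text
pics
scene [[406.9, 0.0, 255.3], [0.0, 406.9, 186.8], [0.0, 0.0, 1.0]] [[-0.7729, -0.4991, 0.3917, 140.6756], [-0.6345, 0.6073, -0.4782, 504.2213], [0.0008, -0.6181, -0.7861, 1025.3456], [0.0, 0.0, 0.0, 1.0]]
top [[348.5, 0.0, 253.8], [0.0, 348.5, 193.8], [0.0, 0.0, 1.0]] [[0.0268, -0.9913, 0.1286, 518.62], [-0.9996, -0.0283, -0.0097, -56.9492], [0.0132, -0.1283, -0.9917, 965.9578], [0.0, 0.0, 0.0, 1.0]]
0.1 [ 227.59777017 -581.83310549  211.42257901] [-3.14061248e+00 -7.49868611e-05  3.72852455e-01] 1.0019934109390938
```

View pics/scene0.png

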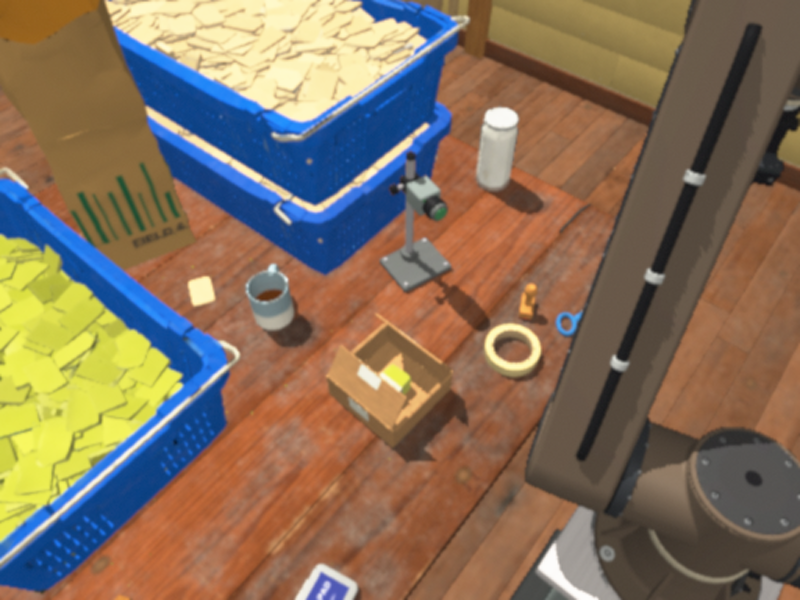

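View pics/top0.png

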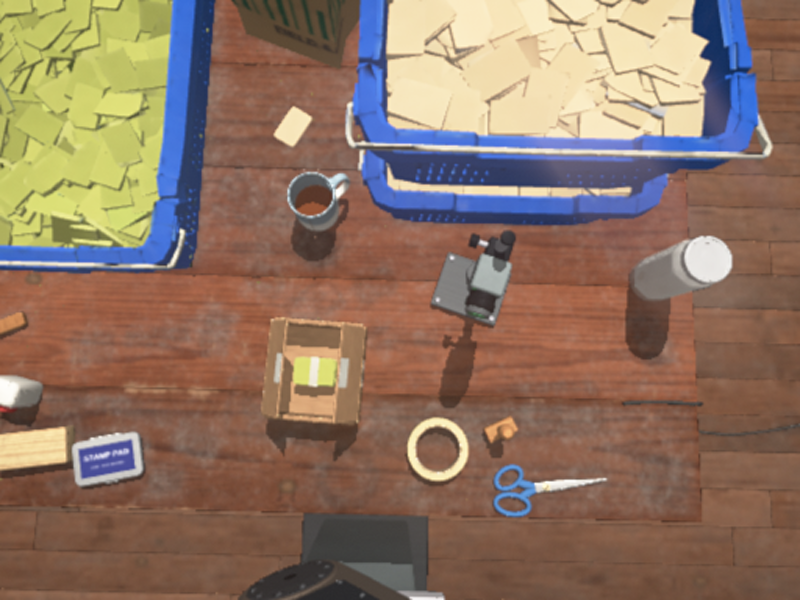

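The scene view shows the carton at about (390,380), the camera at (415,225), the tape at (512,350), the stamp at (530,300) and the mug at (270,300). In the top view the carton is at (315,372) and the camera head at (488,280). I need zoomed crops to measure from.

```bash
python3 - <<'E'
from cell import env
import cv2,numpy as np
t=env.read_camera("top")["img"];s=env.read_camera("scene")["img"]
def crop(i,u,v):
    c=cv2.resize(i[v:v+75,u:u+100],(800,600),interpolation=cv2.INTER_CUBIC)
    return cv2.resize(c,(400,300),interpolation=cv2.INTER_AREA)
a=np.vstack([np.hstack([crop(t,155,198),crop(t,260,142)]),np.hstack([crop(s,200,200),crop(s,225,95)])])
cv2.imwrite("pics/z.png",a)
E
```

```text
(no output)
```

View pics/z.png

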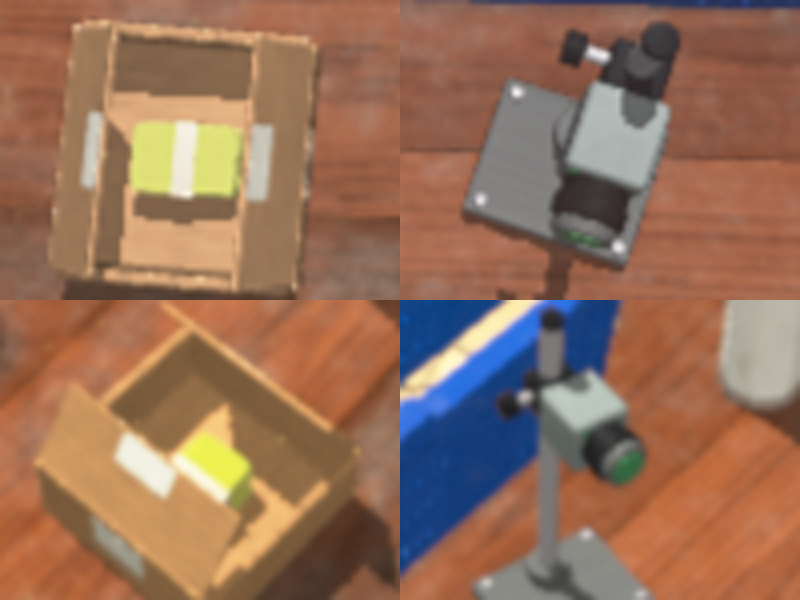

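The crops show both flaps leaning inward, the bundle top at crop corners (133,122), (243,128), (238,197) and (130,192), the camera base corners at (510,78), (463,212) and (625,270), and the lens at (588,238) in the top view and (627,465) in the scene view. Next I fit the poses to these points.

```bash
cat > h.py <<'E'
import numpy as np
from cell import env
from scipy.optimize import least_squares
C={n:env.read_camera(n) for n in("top","scene")}
def proj(n,P):
    c=C[n];T=np.linalg.inv(c["pose"]);p=(T[:3,:3]@np.atleast_2d(P).T+T[:3,3:]);q=c["K"]@p;return (q[:2]/q[2]).T
def ray(n,uv,z):
    c=C[n];d=c["pose"][:3,:3]@np.linalg.solve(c["K"],[*uv,1]);o=c["pose"][:3,3];return o+d*(z-o[2])/d[2]
def W(p,L):
    L=np.array(L,float);c,s=np.cos(p[2]),np.sin(p[2]);return np.c_[p[0]+c*L[:,0]-s*L[:,1],p[1]+s*L[:,0]+c*L[:,1],L[:,2]]
def tool(dw):  # world shift -> tool axes
    from scipy.spatial.transform import Rotation as R
    return R.from_euler("xyz",env.state()["tcp_rot"]).inv().apply(dw)
E
cat > fit.py <<'E'
from h import *
o=lambda P,u,v,x0=0,y0=0:np.array([[u+(a-x0)/4-.375,v+(b-y0)/4-.375] for a,b in P])
ct=o([(75,22),(50,272),(115,28),(97,278),(258,38),(240,285),(317,40),(297,292)],155,198)
cs=o([(70,385),(235,515),(40,460),(195,600)],200,200,0,300)
def fl(sg,a,x):return [x,sg*(77-68*np.cos(a)),64+68*np.sin(a)]
def f(p):
    a,b=p[3:];L=[[76,77,64],[-76,77,64],fl(1,a,76),fl(1,a,-76),fl(-1,b,76),fl(-1,b,-76),[76,-77,64],[-76,-77,64]]
    S=[fl(1,a,76),fl(1,a,-76),[76,77,64],[-76,77,64]]
    return np.r_[(proj("top",W(p,L))-ct).ravel(),(proj("scene",W(p,S))-cs).ravel()]
r=least_squares(f,[480,80,0,.9,.9],x_scale=[10,10,.1,.1,.1],loss="soft_l1");print("carton",r.x.round(3),f(r.x).round(1))
bt=o([(133,122),(243,128),(238,197),(130,192)],155,198)
g=lambda p:(proj("top",W(p,[[24,35,37],[24,-35,37],[-24,-35,37],[-24,35,37]]))-bt).ravel()
q=least_squares(g,[480,80,0],x_scale=[10,10,.1]);print("bundle",q.x.round(3),g(q.x).round(1))
kt=o([(510,78),(463,212),(625,270),(588,238)],260,142,400,0);ks=o([(627,465)],225,95,400,300)
def k(p):return np.r_[(proj("top",W(p,[[50,60,12],[-50,60,12],[-50,-60,12],[-60,0,p[3]]]))-kt).ravel(),(proj("scene",W(p,[[-60,0,p[3]]]))-ks).ravel()]
m=least_squares(k,[650,-150,-.3,200],x_scale=[10,10,.1,10]);p=m.x;print("cam",p.round(3),k(p).round(1));print("view",W(p,[[-180,0,p[3]]]))
for n,z,uv in(("tape",12,(437,450)),("stamp",40,(502,430)),("mug",60,(315,195))):print(n,ray("top",np.array(uv)*.64,z).round())
E
python3 fit.py
```

```text
carton [ 5.21485e+02  6.77940e+01 -4.20000e-02  9.94000e-01  1.12400e+00] [ 0.1  1.8  0.5 -1.2  0.3 -0.9 -1.3  0.2  0.3 -1.1 -0.4  1.1 -1.1  1.4
 -0.7 -2.   0.  -1.2  1.7  0.2 -0.6  0.2  1.9 -0.7]
bundle [ 5.18749e+02  6.98330e+01 -1.90000e-02] [ 0.6 -0.3 -0.4 -0.6 -0.3  0.5  0.1  0.5]
cam [ 6.67131e+02 -1.98983e+02 -3.15000e-01  2.05877e+02] [ 0.1  1.4  0.2  1.3  0.8  1.4 -0.2 -2.6 -1.1  0.4]
view [[ 495.99141577 -143.20482228  205.87704154]]
tape [ 391. -142.   12.]
stamp [ 430. -248.   40.]
mug [819.  79.  60.]
```

```bash
python3 -m crank '[[510,-498,0,-67.5,0],[510,-498,0,-67.5,0],[510,-498,0,-67.5,0],[510,-498,0,-67.5,0],[510,-498,0,-67.5,0],[510,-498,0,-67.5,0],[510,-498,0,-67.5,0],[510,-498,0,-67.5,0],[510,-498,0,-67.5,0],[510,-498,0,-67.5,0]]'
python3 -c "
from h import *
s=env.state();print(s['tcp_rot'],tool(np.array([521,68,200])-s['eef_pos']))"
```

```text
t: 1.13
eef_pos: [399.7, -200.5, 212.1]
tcp_rot: [3.141, 0.0, 1.558]
ft_force: [1.2, -1.1, -0.5]
opening: 0.356
grip_force: 0.0
[ 3.14122274e+00 -4.54210966e-04  1.55869052e+00] [267.34509664 117.15742596  12.34189315]
```

```bash
python3 -m crank '[[267,117,0,0,0],[267,117,0,0,0],[267,117,0,0,0],[267,117,0,0,0],[267,117,0,0,0],[267,117,0,0,0],[267,117,0,0,0],[267,117,0,0,0],[267,117,0,0,0],[267,117,0,0,0]]'
python3 -c "
from h import *
s=env.state();print(s['tcp_rot'],tool(np.array([521,68,103])-s['eef_pos']))"
```

```text
t: 2.07
eef_pos: [521.3, 61.7, 211.7]
tcp_rot: [-3.141, 0.0, 1.551]
ft_force: [-0.3, -0.3, 1.2]
opening: 0.004
grip_force: 0.0
[-3.14135524e+00  2.57358608e-04  1.54918116e+00] [  7.11794797  -0.39234122 108.90491284]
```

```bash
python3 -m crank '[[6,0,40,0,0],[6,0,80,0,0],[6,0,108,0,0],[6,0,108,0,0]]' && python3 -m crank '[[15,0,0,0,0],[27,0,0,0,0],[39,0,0,0,0],[51,0,0,0,0],[63,0,0,0,0],[75,0,0,0,0],[87,0,0,0,0],[97,0,0,0,0],[97,0,0,0,0],[97,0,0,0,0]]'
python3 - <<'E'
from h import *
import cv2
i=cv2.resize(C["scene"]["img"][170:290,180:340],(800,600),interpolation=cv2.INTER_CUBIC);cv2.imwrite("pics/f1.png",i)
E
```

```text
t: 2.5
eef_pos: [519.2, 66.8, 99.8]
tcp_rot: [-3.134, 0.0, 1.549]
ft_force: [-0.6, 0.5, 0.6]
opening: 0.006
grip_force: 0.0
t: 3.33
eef_pos: [523.5, 165.8, 103.8]
tcp_rot: [-3.141, 0.0, 1.552]
ft_force: [0.2, -0.1, 0.6]
opening: 0.006
grip_force: 0.0
```

View pics/f1.png

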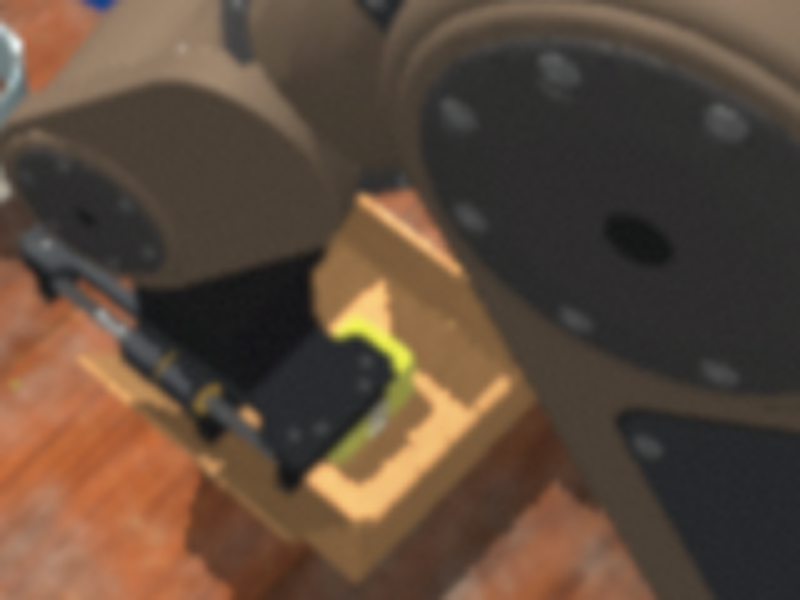

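The left flap has swung outward: its free edge now runs from about (85,355) to (290,540). Next is the right flap.

```bash
python3 -m crank '[[-30,0,0,0,0],[-65,0,0,0,0],[-98,0,0,0,0],[-110,0,0,0,0],[-122,0,0,0,0],[-134,0,0,0,0],[-146,0,0,0,0],[-158,0,0,0,0],[-170,0,0,0,0],[-182,0,0,0,0]]' && python3 -m crank '[[-10,0,0,0,0],[-14,0,0,0,0],[-14,0,0,0,0],[-14,0,0,0,0]]' && python3 -m crank '[[60,0,-35,0,0],[95,0,-70,0,50],[95,0,-110,0,95],[95,0,-110,0,95],[95,0,-110,0,95],[95,0,-110,0,95]]'
python3 - <<'E'
from h import *
import cv2
r=lambda i,u,v:cv2.resize(i[v:v+120,u:u+80],(400,600),interpolation=cv2.INTER_CUBIC)
cv2.imwrite("pics/f2.png",np.hstack([cv2.resize(C["scene"]["img"][170:290,180:340],(400,300)),cv2.resize(C["top"]["img"][180:300,120:280],(400,300))]))
s=env.state();print(s['tcp_rot'],s["opening"],tool(np.array([518.7,69.8,28])-s['eef_pos']))
E
```

```text
t: 4.27
eef_pos: [519.9, -17.5, 103.8]
tcp_rot: [-3.141, 0.0, 1.551]
ft_force: [0.7, 0.8, 0.3]
opening: 0.005
grip_force: 0.3
t: 4.6
eef_pos: [519.7, -30.9, 103.9]
tcp_rot: [-3.142, 0.0, 1.55]
ft_force: [1.2, 0.1, -0.5]
opening: 0.007
grip_force: 0.0
t: 5.1
eef_pos: [521.8, 65.3, 214.9]
tcp_rot: [3.139, 0.0, 1.553]
ft_force: [0.6, -0.0, -0.6]
opening: 0.297
grip_force: 0.0
[-3.14033176e+00  2.26971210e-04  1.55132438e+00] 0.38180660227459573 [  5.50374075  -2.23229164 185.05674518]
```

View pics/f2.png

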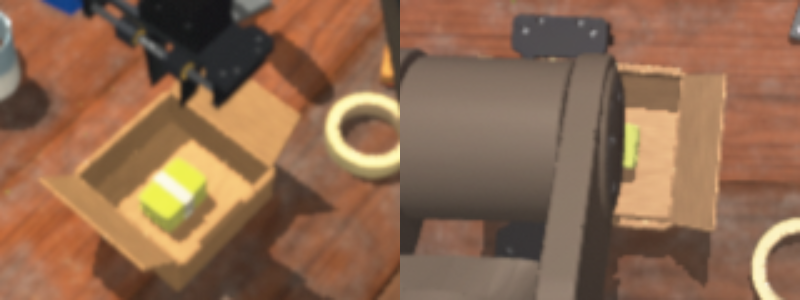

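Both flaps are folded outward and the bundle is still in the carton. I check the flap angles and the bundle pose numerically.

```bash
python3 - <<'E'
from h import *
cp=[521.5,67.8,-.042]
def fl(sg,a,x):return [x,sg*(77-68*np.cos(a)),64+68*np.sin(a)]
for a in(2.0,2.2,2.4,2.6,2.8):
    L=proj("scene",W(cp,[fl(1,a,76),fl(1,a,-76)]));R=proj("scene",W(cp,[fl(-1,a,76),fl(-1,a,-76)]));T=proj("top",W(cp,[fl(-1,a,76),fl(-1,a,-76)]))
    print(a,((L-[180,170])*2.5).round().tolist(),((R-[180,170])*2.5).round().tolist(),((T-[120,180])*2.5+[400,0]).round().tolist())
for z in(38,):print(((proj("scene",W([518.7,69.8,-.019],[[24,35,z],[24,-35,z],[-24,-35,z],[-24,35,z]]))-[180,170])*2.5).round().tolist())
E
```

```text
2.0 [[47.0, 161.0], [156.0, 251.0]] [[184.0, 42.0], [290.0, 116.0]] [[708.0, 69.0], [696.0, 229.0]]
2.2 [[40.0, 172.0], [147.0, 263.0]] [[191.0, 39.0], [297.0, 113.0]] [[720.0, 71.0], [709.0, 229.0]]
2.4 [[34.0, 183.0], [141.0, 274.0]] [[197.0, 39.0], [302.0, 112.0]] [[731.0, 72.0], [720.0, 229.0]]
2.6 [[29.0, 193.0], [135.0, 285.0]] [[201.0, 41.0], [305.0, 113.0]] [[739.0, 74.0], [728.0, 229.0]]
2.8 [[26.0, 203.0], [132.0, 294.0]] [[205.0, 44.0], [308.0, 116.0]] [[744.0, 75.0], [734.0, 228.0]]
[[135.0, 193.0], [177.0, 152.0], [209.0, 175.0], [168.0, 218.0]]
```

```bash
python3 -m crank '[[0,0,40,0,0],[0,0,80,0,0],[0,0,113,0,0],[40,0,113,0,0],[75,0,113,0,0],[90,0,113,0,0],[102,0,113,0,0],[113,0,113,0,0],[113,0,113,0,0],[113,0,113,0,0]]' && python3 -m crank '[[-40,0,0,0,0],[-80,0,0,0,0],[-120,0,0,0,0],[-160,0,0,0,0],[-190,0,0,0,0],[-202,0,0,0,0],[-214,0,0,0,0],[-225,0,0,0,0],[-225,0,0,0,0],[-225,0,0,0,0]]' && python3 -m crank '[[40,0,-40,0,0],[80,0,-70,0,50],[115,0,-80,0,95],[115,0,-80,0,95],[115,0,-80,0,95],[115,0,-80,0,95],[115,0,-80,0,95],[115,0,-80,0,95],[115,0,-80,0,95],[115,0,-80,0,95]]'
python3 - <<'E'
from h import *
import cv2
cv2.imwrite("pics/f3.png",cv2.resize(C["scene"]["img"][170:290,180:340],(800,600),interpolation=cv2.INTER_CUBIC))
s=env.state();print(s['tcp_rot'],s["opening"],tool(np.array([518.7,69.8,28])-s['eef_pos']))
E
```

```text
t: 6.13
eef_pos: [523.8, 176.9, 100.7]
tcp_rot: [-3.141, 0.0, 1.551]
ft_force: [0.3, 0.2, 0.3]
opening: 0.003
grip_force: 0.0
t: 6.97
eef_pos: [519.4, -47.5, 100.9]
tcp_rot: [-3.142, -0.0, 1.551]
ft_force: [0.3, 0.0, -0.1]
opening: 0.009
grip_force: 0.0
t: 7.8
eef_pos: [521.6, 66.5, 180.4]
tcp_rot: [-3.141, 0.0, 1.55]
ft_force: [0.5, -1.6, -0.0]
opening: 0.579
grip_force: 0.0
[-3.14104537e+00  1.05294806e-04  1.54997931e+00] 0.6599027517508449 [  3.07064998  -2.92906991 152.60496619]
```

View pics/f3.png

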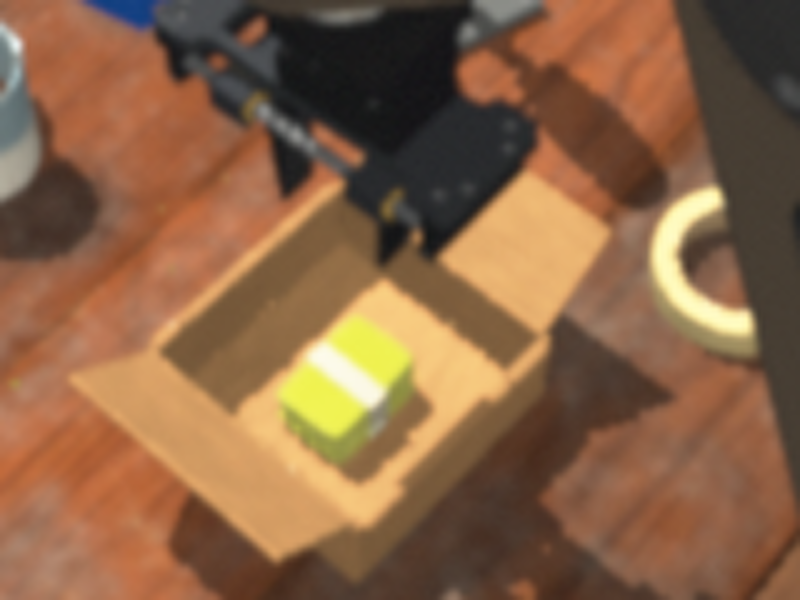

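Both flaps are now at about 2.5 rad. The bundle top corners at (284,385), (355,318), (412,355) and (340,425) agree with the fit, so I descend and grasp.

```bash
python3 -m crank '[[3,-3,20,0,95],[3,-3,40,0,95],[3,-3,60,0,95],[3,-3,80,0,95],[3,-3,100,0,95],[3,-3,120,0,95],[3,-3,135,0,95],[3,-3,145,0,95],[3,-3,152,0,95],[3,-3,152,0,95]]' && python3 -m crank '[[0,0,0,0,30],[0,0,0,0,30],[0,0,0,0,30],[0,0,0,0,30],[0,0,0,0,30],[0,0,0,0,30],[0,0,0,0,30],[0,0,0,0,30],[0,0,0,0,30],[0,0,0,0,30]]'
```

```text
t: 8.73
eef_pos: [518.4, 70.1, 27.9]
tcp_rot: [-3.14, 0.0, 1.551]
ft_force: [0.2, -0.5, -0.7]
opening: 0.996
grip_force: 0.0
t: 9.57
eef_pos: [518.9, 70.3, 29.0]
tcp_rot: [3.141, 0.0, 1.551]
ft_force: [0.3, 0.8, 1.0]
opening: 0.473
grip_force: 29.9
```

```bash
python3 -m crank '[[0,0,-15,0,30],[0,0,-35,0,30],[0,0,-60,0,30],[0,0,-85,0,30],[0,0,-110,0,30],[0,0,-135,0,30],[0,0,-160,0,30],[0,0,-184,0,30],[0,0,-184,0,30],[0,0,-184,0,30]]'
python3 - <<'E'
from h import *
import cv2
s=env.state();print(s['tcp_rot'],tool(np.array([496,-143.2,213])-s['eef_pos']))
i=C["top"]["img"];r=lambda i,u,v:cv2.resize(i[v:v+75,u:u+100],(800,600),interpolation=cv2.INTER_CUBIC)
cv2.imwrite("pics/c1.png",np.hstack([cv2.resize(r(i,260,142),(400,300)),cv2.resize(r(C["scene"]["img"],225,95),(400,300))]))
E
```

```text
t: 10.4
eef_pos: [518.7, 70.3, 213.3]
tcp_rot: [3.14, 0.0, 1.551]
ft_force: [-0.0, -0.4, -2.1]
opening: 0.474
grip_force: 29.9
[-3.13955204e+00  1.49970929e-04  1.55084902e+00] [-213.85631946  -17.7656886    -1.33333612]
```

View pics/c1.png

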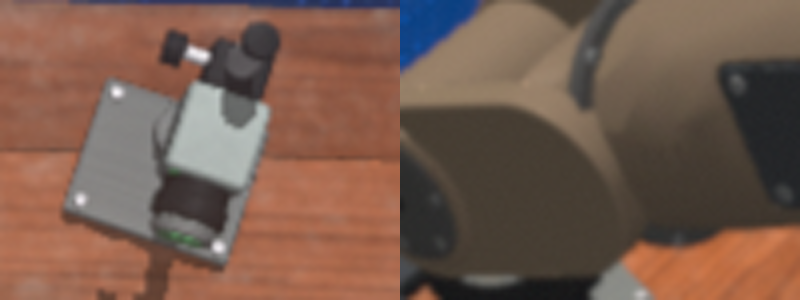

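The camera is unmoved in the top view. The column top is at (258,42) and the lens glass at about (183,238). I use the column top as a check on the camera fit.

```bash
python3 - <<'E'
from h import *
p=[667.1,-199,-.315]
o=lambda P:((P-[260,142]+.375)*4).round()
print(o(proj("top",W(p,[[40,0,283],[40,0,12],[-60,0,206],[-60,0,190],[-60,0,222],[50,60,12],[-50,60,12],[-50,-60,12]]))).tolist())
q=[671,-199.5,-.315];print(o(proj("top",W(q,[[40,0,283],[-60,0,206],[50,60,12],[-50,60,12],[-50,-60,12]]))).tolist())
print(W(q,[[-180,0,206]]))
E
python3 -m crank '[[-25,-2,1,-7,30],[-50,-4,1,-14,30],[-75,-6,1,-21,30],[-100,-8,1,-28,30],[-125,-10,1,-35,30],[-150,-12,1,-42,30],[-170,-14,1,-49,30],[-190,-16,1,-56,30],[-205,-18,1,-63,30],[-214,-18,1,-70,30]]' && python3 -m crank '[[0,0,0,-3,30],[0,0,0,-3,30],[0,0,0,-3,30],[0,0,0,-3,30]]'
```

```text
[[275.0, 24.0], [187.0, 125.0], [187.0, 228.0], [183.0, 231.0], [192.0, 224.0], [110.0, 84.0], [64.0, 217.0], [228.0, 276.0]]
[[276.0, 17.0], [188.0, 221.0], [111.0, 78.0], [64.0, 212.0], [229.0, 270.0]]
[[ 499.8566518  -143.73303518  206.        ]]
t: 11.43
eef_pos: [495.8, -144.8, 210.7]
tcp_rot: [-3.141, -0.002, 2.777]
ft_force: [-0.7, -0.1, -1.2]
opening: 0.47
grip_force: 29.9
t: 11.77
eef_pos: [496.3, -143.0, 211.4]
tcp_rot: [3.142, -0.001, 2.823]
ft_force: [0.2, -0.1, -1.4]
opening: 0.473
grip_force: 29.9
```

```bash
python3 - <<'E'
from h import *
def tri(t,s):
    t=np.array(t)/4+[260,142]-.375;s=np.array(s)/4+[225,95]-.375
    f=lambda P:np.r_[(proj("top",P)-t).ravel(),(proj("scene",P)-s).ravel()]
    r=least_squares(f,[650,-200,200]);return r.x.round(1),f(r.x).round(2)
print(tri((258,42),(152,18)));print(tri((183,238),(227,165)));print(tri((187,228),(227,165)))
import cv2
s=env.state();print(s["eef_pos"],s["tcp_rot"])
a=[cv2.resize(C[n]["img"][v:v+120,u:u+80],(400,600),interpolation=cv2.INTER_CUBIC) for n,u,v in(("scene",230,80),("top",250,135))]
cv2.imwrite("pics/e.png",np.hstack(a))
E
```

```text
(array([ 696.1, -203.9,  279.7]), array([ 0.16,  0.26, -0.43, -0.06]))
(array([ 603.4, -176.7,  214.5]), array([-0.05, -0.08,  0.13,  0.01]))
(array([ 608.6, -180.5,  208.6]), array([ 0.26,  0.41, -0.63, -0.05]))
[ 496.44875636 -142.9607126   211.67556501] [ 3.14159125e+00 -4.29096264e-04  2.82409416e+00]
```

View pics/e.png

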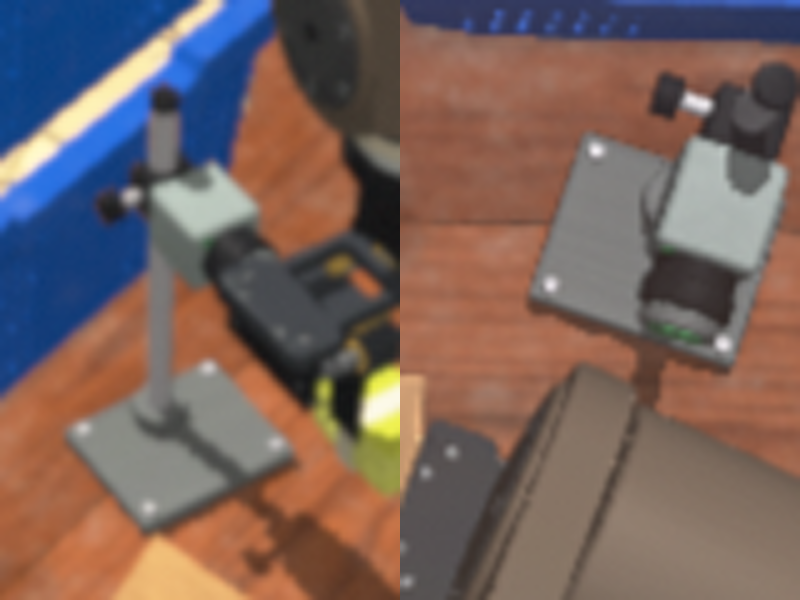

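The bundle is held level in front of the lens and clear of the stand. It shows as green at (380,420), with the lens at about (235,245) in the left crop. Triangulation puts the lens axis at z ≈ 206–214, so I raise 5 mm, settle and hand in.

```bash
python3 -m crank '[[1,0,-5,-1,30],[1,0,-5,-1,30],[1,0,-5,-1,30],[1,0,-5,-1,30],[1,0,-5,-1,30],[1,0,-5,-1,30],[1,0,-5,-1,30],[1,0,-5,-1,30],[1,0,-5,-1,30],[1,0,-5,-1,30]]'
python3 - <<'E'
from h import *
import cv2
a=[cv2.resize(C[n]["img"][v:v+120,u:u+160],(400,300),interpolation=cv2.INTER_CUBIC) for n,u,v in(("scene",200,110),("scene",160,190),("top",120,180),("top",230,200))]
cv2.imwrite("pics/g.png",np.vstack([np.hstack(a[:2]),np.hstack(a[2:])]))
E
```

```text
t: 12.7
eef_pos: [495.5, -143.0, 216.9]
tcp_rot: [-3.142, -0.0, 2.842]
ft_force: [0.2, 0.4, -1.3]
opening: 0.473
grip_force: 29.9
```

View pics/g.png

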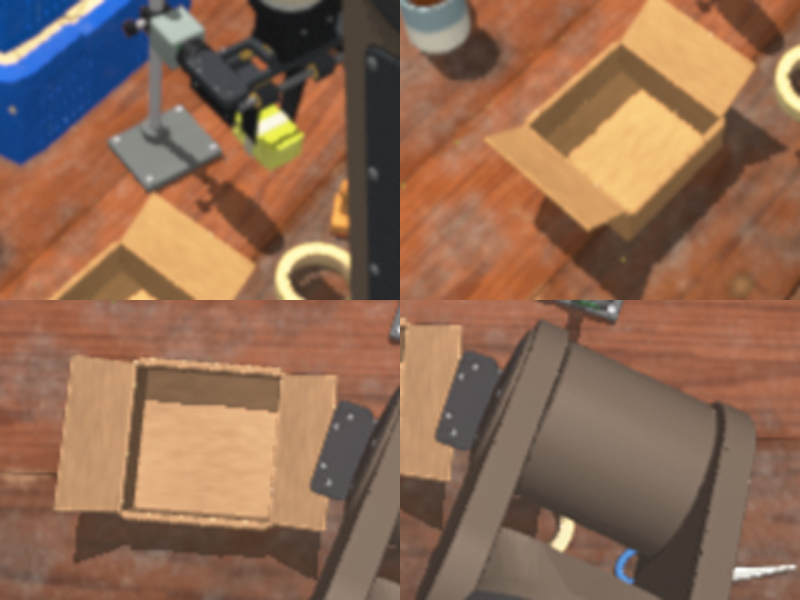

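The flaps are folded well out, the carton is empty, and the bundle at (265,135) is held level in front of the lens. Everything checks out, so I hand the job in.

```bash
python3 -c "
from cell import env
print(env.job_done())"
```

```text
the job is handed in; nothing more can be done
None
```

I handed the job in at about 13 s: both flaps are folded back to roughly 2.5 rad and the bundle is held level, end-on, about 12 cm before the lens (position good to about 1 cm); no verdict was returned.

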